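Seat the ejector disc on the food processor

ROBOT

A 7-joint arm with a two-finger parallel gripper is mounted at the origin on the work surface. World frame = base frame: x ahead of the robot, y to its left, z up, the work surface at z = 0. Lengths are in m, angles in rad, forces in N, time in s.
With the tool pointing down it reaches from about 0.35 to 0.9 m from the base axis. Payload 8.1 kg.
Tool frame: the origin (TCP) lies midway between the tips of the shut fingers; the grasp point (between the pads) lies r.hold_point_z behind it (r.hold_point_z is the distance from the TCP to the grasp point, in m); z points along the fingers, y is the direction in which the jaws open and shut (so a half turn about z gives the same grasp; the last joint's range is limited). The gripper opens to 92 mm and grips with 3 to 60 N. Pads are 19 mm wide; open, the fingers measure 130 mm over their backs; the gripper's body (75 mm by 190 mm) begins 47 mm behind the grasp point.
Start: joints at [1.167, 0.434, 0.025, 1.573, -0.012, 1.134, -0.075], TCP at [0.185, -0.597, 0.227] pointing down, gripper open.
Joint ranges: [-2.62, 2.62], [-0.44, 2.09], [-1.27, 1.32], [0.08, 2.57], [-1.32, 4.46], [0.12, 2], [-2.74, 2.74]. Speed limits (rad/s): [2.22, 2.22, 3.01, 3.01, 3.14, 3.14, 3.14].

INTERFACE

Orientations are given as a unit quaternion [x, y, z, w].
In Python, from bench import r, viewer gives the robot as it stands.
- The arm moves only by the tool step_arm, never from a script. Its argument "targets" is a list of rows, each a list of 5 numbers: the opening, from 0 (shut) to 1 (fully open), then the shift along the world's x, y, z in m, then the turn about the world's z in degrees. A call has 1 to 5 rows; each row shifts and turns the commanded pose from where the row before left it; what a row does not reach is not made up. A row lasts 1/8 s, in which the tool goes at most 62.5 mm and 10.7 degrees, less where a joint would pass 70% of its speed; a pose out of reach is approached as far as the arm can. A call with a gripper value outside its range is refused whole. The fingers move at their own pace and stop on an object; the grip force is fixed at half the most. Time passes only in rows, so rows that do not move let the fingers close. It gives the time, the measured TCP pose, the force and the opening at its end, in the units of the state.
- r.get_state(): the state, without advancing time (a new reading comes with each control period).
- viewer.capture(name): name is "scene" or "top"; returns the picture (384x512x3 uint8, blue, green, red); there is no depth.
- viewer.get_calibration(name): a dict with "camera_matrix" (3x3 intrinsics, pixels), "eye" and "rotation" of the camera in the world. Camera axes: x right, y down, z forward; pixel columns grow to the right and rows downward; lengths in m; the calibration is good to about 2 mm. A picture is of the moment at which its call begins. get_calibration takes no time and is no camera call.
- r.job_done(): hands the job in, once; it reports no verdict.
The state is a dict: "time": time; "joint_positions": joint angles; "joint_vel": joint speeds; "effort": joint torques, N m; "tool_pos": TCP position; "ee_rot": TCP orientation; "contact_force": force on the tool from outside, world axes, zero at the start; "torque": the same for the moment, N m; "gripper_width": finger opening in m.
Only numpy, scipy, OpenCV 4.12 (cv2) and the standard library are available. Lean on these libraries where they do the work, as an engineer would, in place of code of your own. Each camera call takes 0.05 s, during which the arm holds its last target. There are 200 camera calls.

TASK

On the food processor the white ejector disc is sitting high because its rim notch is not over the red drive pin. With a fingertip push one of the disc's paddles round until the notch meets the pin, then press the blue hub straight down until the disc is fully home, and take the hand away. Do not grip or lift the disc, do not force it, and leave everything else where it stands.

Things in the scene. Friction and masses are not known exactly. Their poses are not given: they have to be found in the camera images.
- processor: grey motor base with a flat steel deck, fixed to the table: 300 x 220 mm, deck 120 mm above the table. Origin on the disc's turning axis at table height, z up; the housing runs from x = -180 mm (front, buttons) to +120 mm and y = +-110 mm in its own frame. The red pin stands on its +x side
- pin_top (a point): top of the red upright drive pin, fixed to the deck 77 mm from the turning axis along the processor's +x: 10 mm dia with a domed end, 16 mm tall; a red stripe on the deck points at it from outside the disc
- disc: white ejector disc, loose, 160 mm dia, 10 mm thick, about 0.25 kg; turns either way round the axis (about 1 N at a paddle) and stops when no longer pushed. Origin at the centre of its underside, z up, x towards the rim notch. Underside 138 mm above the table while high, 126 mm when home. Pinching it, or pushing with more than 50 N, counts as forcing it
- paddle_a (a point): top middle of the white upright paddle on the disc's +y side: a radial wall 8 mm thick, reaching from 32 to 74 mm from the axis, its top 22 mm above the disc's upper face. Push either side of it
- paddle_b (a point): the same, of the like paddle on the disc's -y side
- hub_top (a point): centre of the flat top of the disc's closed blue hub, 40 mm dia, 41 mm above the disc's underside: the place to press
- notch (a point): the disc's rim notch, point on the top face 77 mm from the axis along the disc's x: notch 18 mm wide, 13 mm deep radially, right through the thickness; a blue stripe on the disc runs from the hub to it. The pin fits with 4 mm to spare each side; pressed when it is not over the pin, the disc stays propped askew on the pin
- collar (a joint): height of the sliding steel collar that carries the disc, under it: 0 = high, 0.012 m = fully home. It sits in a tight seal: it goes down under about 6 N of push on the hub, stays where it is left and does not spring back
- lock_knob: loose black locking knob, 42 mm dia x 24 mm tall, standing on the processor's front ledge; bystander, origin at its underside
- pusher: loose orange food pusher, flanged cylinder 72 mm dia x 112 mm tall, standing beside the processor; bystander, origin at its underside
- spray: clear bottle, 60 mm dia x 190 mm tall; bystander, origin at its underside
- jar: amber jar with red lid, 80 mm dia x 110 mm tall; bystander, origin at its underside
- mug: white mug, 80 mm dia x 90 mm tall; bystander, origin at its underside
- bowl: steel bowl, 150 mm dia x 60 mm tall; bystander, origin at its underside
- spatula: spatula lying on the table along its own x axis; bystander
There are look-alikes about, which are no part of the job. What is shaped like the disc but pink or turquoise is not meant.

How it is judged:
By the outcome, as a careful person would: the job done as asked, in the order asked, and still so for the second after the job is handed in, with the robot touching nothing.
It also fails if it takes over 54 s, if anything falls off the work surface, if the arm or the gripper's body presses on something with over 40 N, if the wrist force passes 120 N, or if a joint passes its speed limit or range.

## Working session

There is one attempt and no reset: what is moved stays moved. The work goes in short steps, Python scripts to look and compute and a tool call to move; the robot and the scene stay as the last step left them, time stands still between calls to the robot, and variables do not carry over. Pictures are saved under pics/ and viewed, about 8 in all and at most 12, crops included, and the job is handed in when it is done.

Besides the shell and the picture viewer there is one more tool, called after "Emit:" by a JSON object that holds its "method" and its "body", one argument or row to a line. step_arm: Moves the arm, as the interface text tells. Its arguments: {"type":"object","properties":{"targets":{"type":"array","items":{"type":"array","items":{"type":"number"}}}},"required":["targets"]}

```bash
mkdir -p pics
python3 - <<'E'
from bench import r, viewer
import cv2, numpy as np
for n in("scene","top"):
    im=viewer.capture(n); cv2.imwrite(f"pics/{n}0.png",im)
    c=viewer.get_calibration(n); print(n,{k:np.round(v,4).tolist() for k,v in c.items()})
s=r.get_state(); print(s, r.hold_point_z)
E
```

```text
scene {'camera_matrix': [[396.659, 0.0, 258.8485], [0.0, 396.659, 195.2726], [0.0, 0.0, 1.0]], 'eye': [0.8276, 0.6925, 0.9018], 'rotation': [0.2314, 0.8856, -0.392, -0.0918]}
top {'camera_matrix': [[379.9866, 0.0, 258.1037], [0.0, 379.9866, 189.2662], [0.0, 0.0, 1.0]], 'eye': [0.2327, -0.0267, 1.405], 'rotation': [-0.7026, 0.7071, -0.0558, 0.0565]}
{'time': 0.1, 'joint_positions': array([ 1.16740517,  0.43514305,  0.02496284,  1.57401043, -0.0116181 ,
        1.13400541, -0.07510746]), 'joint_vel': array([-0.00140327, -0.00197821, -0.00034611,  0.00062178,  0.00017688,
       -0.00134411, -0.00083786]), 'effort': array([ 4.02759659e-03, -6.69131112e+01,  9.88736339e-01, -3.15144217e+01,
       -6.03799056e-02,  3.74498684e-02,  4.02139131e-05]), 'tool_pos': array([ 0.1849953 , -0.596507  ,  0.22602802]), 'ee_rot': array([ 9.88717242e-01,  1.49792226e-01, -1.59669172e-04, -6.92429787e-04]), 'contact_force': array([-0.0761204 ,  0.92123261, -0.03016358]), 'torque': array([-0.06496913,  0.0026424 , -0.0192933 ]), 'gripper_width': 0.0918271352072297} 0.0188
```

View pics/scene0.png

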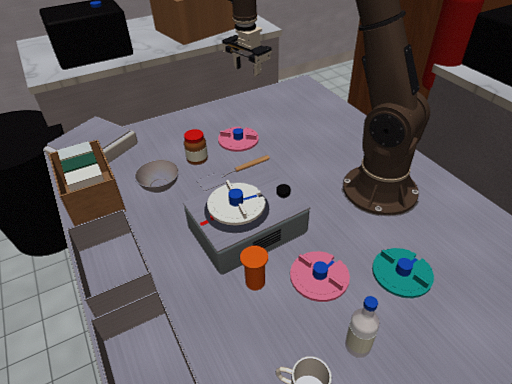

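View pics/top0.png

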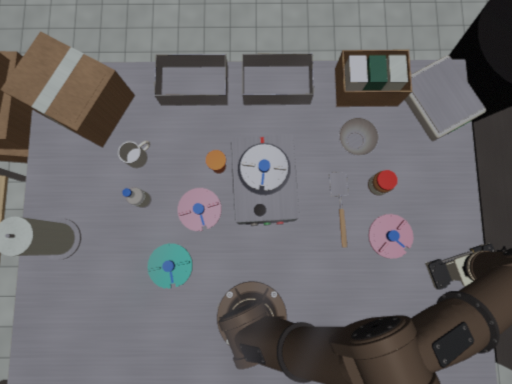

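The white disc on the grey base at top (264,167) / scene (236,198) is the one meant. The pink discs (top (199,209), (391,236)) and the turquoise one (top (170,266)) lie on the table and are look-alikes. The blue notch stripe points toward the robot, and the red pin stripe at top (262,140) is on the far side. Next I measure and confirm with an enlarged crop.

```bash
cat > h.py <<'E'
import cv2, numpy as np
from scipy.spatial.transform import Rotation as R
from bench import r, viewer
def ray(n,uv,z):
    c=viewer.get_calibration(n); uv=np.atleast_2d(uv).astype(float)
    d=np.c_[uv,np.ones(len(uv))]@np.linalg.inv(c["camera_matrix"]).T
    q=np.asarray(c["rotation"]); M=R.from_quat(q).as_matrix() if q.size==4 else q
    d=d@M.T; e=np.asarray(c["eye"]); return (e+d*((z-e[2])/d[:,2])[:,None])[:,:2]
def proj(n,P):
    c=viewer.get_calibration(n); M=R.from_quat(c["rotation"]).as_matrix() if np.size(c["rotation"])==4 else np.array(c["rotation"])
    p=(np.atleast_2d(P)-c["eye"])@M@np.array(c["camera_matrix"]).T; return p[:,:2]/p[:,2:]
def blobs(im,lo,hi,box,amin=4):
    x0,y0,x1,y1=box; m=cv2.inRange(cv2.cvtColor(im[y0:y1,x0:x1],cv2.COLOR_BGR2HSV),lo,hi)
    k,l,s,c=cv2.connectedComponentsWithStats(m)
    return [(int(s[i,4]),c[i]+[x0,y0],np.argwhere(l==i)[:,::-1]+[x0,y0]) for i in range(1,k) if s[i,4]>=amin]
E
python3 - <<'E'
from h import *
for n,box in(("top",(225,125,305,230)),("scene",(180,170,315,270))):
    im=cv2.imread(f"pics/{n}0.png")
    for nm,lo,hi,z in(("red",(0,150,60),(8,255,255),.12),("blue",(105,120,50),(130,255,255),.16),("white",(0,0,170),(180,60,255),.148)):
        for a,c,p in blobs(im,lo,hi,box):
            print(n,nm,a,c.round(1),ray(n,c,z).round(4), "bbox",p.min(0),p.max(0))
            if nm=="white" and a>300: print("ell",cv2.fitEllipse(cv2.convexHull(p.astype(np.int32))))
c=cv2.imread("pics/top0.png")[125:230,225:305]; d=cv2.imread("pics/scene0.png")[175:250,180:290]
f=lambda x:cv2.resize(x,(390,int(390*x.shape[0]/x.shape[1])),interpolation=cv2.INTER_CUBIC)
c,d=f(c),f(d); o=np.zeros((max(len(c),len(d)),780,3),np.uint8); o[:len(c),:390]=c;o[:len(d),390:]=d
cv2.imwrite("pics/crop1.png",o); print(proj("top",[[0,0,0],[.6,0,0]]))
E
```

```text
top red 9 [261.6 139.8] [[ 0.614  -0.0392]] bbox [261 138] [262 142]
top blue 98 [263.6 165.4] [[ 0.5132 -0.0449]] bbox [259 160] [268 171]
top blue 10 [262.3 178.5] [[ 0.4686 -0.0403]] bbox [262 174] [263 183]
top white 1281 [263.5 165.9] [[ 0.5141 -0.0449]] bbox [241 145] [286 188]
ell ((263.5636291503906, 166.59915161132812), (44.263648986816406, 45.31894302368164), 92.64400482177734)
scene red 8 [211.6 217.9] [[ 0.5866 -0.0459]] bbox [211 216] [213 219]
scene red 20 [203.8 222.3] [[ 0.612  -0.0411]] bbox [200 220] [207 224]
scene red 6 [254.5 245. ] [[0.5302 0.0983]] bbox [252 245] [257 245]
scene blue 199 [235.2 196.5] [[ 0.5088 -0.0512]] bbox [229 189] [242 205]
scene blue 28 [249.5 196.9] [[ 0.4755 -0.03  ]] bbox [243 195] [256 199]
scene blue 10 [313.6 266.9] [[0.4583 0.2541]] bbox [313 264] [314 269]
scene white 1454 [234.7 203.1] [[ 0.5168 -0.0399]] bbox [207 180] [264 222]
ell ((235.260009765625, 201.36026000976562), (42.16893768310547, 56.67845153808594), 88.96852111816406)
[[251.60036683 316.5426809 ]
 [251.0470633  152.4453573 ]]
```

View pics/crop1.png

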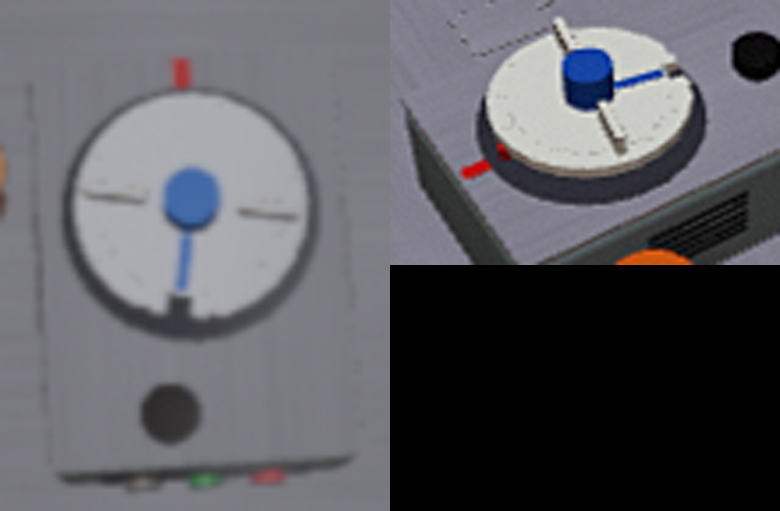

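Run:
```python
from h import *
B={"top":(225,125,305,230),"scene":(180,170,300,250)}
ax={}
for n in B:
    im=cv2.imread(f"pics/{n}0.png")
    w=[p for a,c,p in blobs(im,(0,0,170),(180,60,255),B[n]) if a>300][0]
    g=ray(n,w,.148); e,rad=cv2.minEnclosingCircle(g.astype(np.float32)); 
    el=cv2.fitEllipse(cv2.convexHull(g.astype(np.float32)*1000)); print(n,"circle",e,rad,"ell",el)
    bl=blobs(im,(105,120,50),(130,255,255),B[n])
    hub,st=bl[0],bl[1]
    hp=ray(n,hub[2],.179); print("hub",ray(n,hub[1],.179))
    A=np.array(el[0])/1000; ax[n]=A
    s=ray(n,st[1],.148)[0]; print("stripe",s,np.degrees(np.arctan2(*(s-A)[::-1])), "line", cv2.fitLine(ray(n,st[2],.148).astype(np.float32),2,0,.01,.01).ravel())
    for a,c,p in blobs(im,(0,150,60),(8,255,255),B[n]):
        q=ray(n,c,.12)[0]; print("red",a,q,np.linalg.norm(q-A),np.degrees(np.arctan2(*(q-A)[::-1])))
# front ledge corner / edges in crop1 coords -> processor yaw
k=lambda u,v:(225+u/4.875-.4,125+v/4.875-.4)
E_=ray("top",[k(57,472),k(355,457)],.12); d=E_[1]-E_[0]; print("front edge",E_, "yaw of +x", np.degrees(np.arctan2(d[1],d[0]))+90, np.linalg.norm(d))
```

```text
top circle (0.5119826197624207, -0.04517954960465431) 0.07766791433095932 ell ((512.3065185546875, -45.0884895324707), (152.52565002441406, 153.10232543945312), 12.491246223449707)
hub [[ 0.50887466 -0.04463113]]
stripe [ 0.47084452 -0.0403887 ] 173.53302965321836 line [ 0.9910832  -0.1332443   0.47085646 -0.04039029]
red 9 [ 0.61397038 -0.03918776] 0.10183495734789844 3.32180917055165
scene circle (0.5090619921684265, -0.0537836030125618) 0.08850547671318054 ell ((510.3315734863281, -50.545814514160156), (155.65972900390625, 173.9535369873047), 169.5920867919922)
hub [[ 0.51700568 -0.03213042]]
stripe [ 0.46979176 -0.04164855] 167.6215581536643 line [ 0.9915897  -0.12942122  0.46975824 -0.04164726]
red 8 [ 0.58663527 -0.04591157] 0.07644429763173666 3.475541600577623
red 20 [ 0.61199976 -0.04111352] 0.10210479543266764 5.30045843980368
red 6 [0.53020965 0.09827538] 0.15014288340011858 82.39202180959981
front edge [[ 0.32915391  0.04837071]
 [ 0.33824606 -0.15840937]] yaw of +x 2.5176821676401033 0.20697987128068004
```

Measured: axis ≈ (0.512, −0.045), disc yaw ≈ 173°, pin yaw ≈ 3°. So I turn the disc about −170° (clockwise), pushing paddle_b, the one on the world +y side. The crop confirms the white disc, with its notch nearest the robot. I'll shut the fingers and approach above the near side of paddle_b.

Emit:
{"method": "step_arm", "body": {
  "targets": [
    [0,0.0205,0.0405,0,10.4],
    [0,0.0205,0.0405,0,10.4],
    [0,0.0205,0.0405,0,10.4],
    [0,0.0205,0.0405,0,10.4],
    [0,0.0205,0.0405,0,10.4]
  ]
}}

```text
time: 0.72
tool_pos: [0.288, -0.3929, 0.2265]
ee_rot: [0.821, 0.571, -0.0, -0.0]
contact_force: [0.9, -0.6, 0.5]
gripper_width: 0.0467
```

Emit:
{"method": "step_arm", "body": {
  "targets": [
    [0,0.0205,0.0405,0,10.4],
    [0,0.0205,0.0405,0,10.4],
    [0,0.0205,0.0405,0,10.4],
    [0,0.0205,0.0405,0,10.4],
    [0,0.0205,0.0405,0,10.4]
  ]
}}

```text
time: 1.35
tool_pos: [0.3904, -0.1906, 0.2267]
ee_rot: [0.488, 0.873, -0.0, -0.0]
contact_force: [-0.0, -0.6, -0.1]
gripper_width: 0.0012
```

Emit:
{"method": "step_arm", "body": {
  "targets": [
    [0,0.0205,0.0405,0,10.4],
    [0,0.0205,0.0405,0,10.4],
    [0,0.0205,0.0405,0,10.4],
    [0,0.0205,0.0405,0,10.4],
    [0,0.0205,0.0405,0,10.4]
  ]
}}

```text
time: 1.98
tool_pos: [0.493, 0.0117, 0.2266]
ee_rot: [0.056, 0.998, -0.0, -0.0]
contact_force: [0.0, -0.4, -0.3]
gripper_width: 0.0003
```

Emit:
{"method": "step_arm", "body": {
  "targets": [
    [0,0,0,0,0],
    [0,0,0,0,0]
  ]
}}

```text
time: 2.22
tool_pos: [0.4922, 0.01, 0.2263]
ee_rot: [0.06, 0.998, -0.0, -0.001]
contact_force: [-0.1, -0.8, -0.4]
gripper_width: 0.0005
```

Run:
```python
from h import *
im=viewer.capture("scene"); P=r.get_state()["tool_pos"]; print(proj("scene",[P]))
cv2.imwrite("pics/c2.png",cv2.resize(im[140:260,170:330],(800,600),interpolation=cv2.INTER_CUBIC))
```

```text
[[250.02427092 189.17559361]]
```

View pics/c2.png

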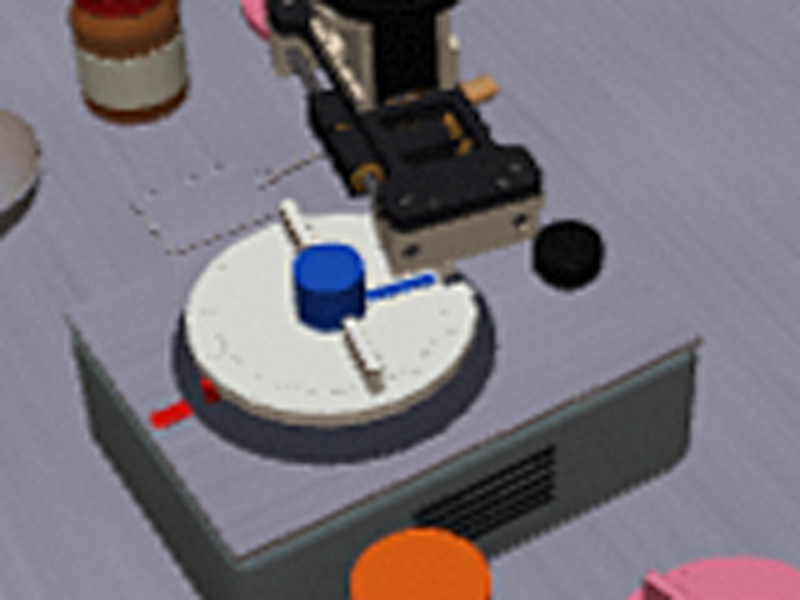

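The scene crop shows the disc with its notch at crop (450,275), and the gripper over the near quadrant. The lower part of the gripper looks wide, so I'll check the finger shape before going down.

Run:
```python
from h import *
a=cv2.imread("pics/scene0.png")[0:90,205:285]; b=viewer.capture("scene")[120:210,215:295]; 
p0=proj("scene",[[.185,-.5965,.226],[.185,-.5965,.292]]); P=np.array([.4922,.010,.2263])
ex=np.array([-np.cos(np.radians(7)),np.sin(np.radians(7)),0]); ey=np.array([np.cos(np.radians(83)),np.sin(np.radians(83)),0])
def mark(im,pts,o):
    im=cv2.resize(im,(400,450),interpolation=cv2.INTER_CUBIC)
    for q in pts: cv2.circle(im,tuple(int(v) for v in (q-o)*5+2),3,(0,255,0),1)
    return im
A=mark(a,p0,[205,0]); B=mark(b,proj("scene",[P+sx*.0095*ex+sy*.019*ey for sx in(-1,1) for sy in(-1,1)]+[P,P+[0,0,.066]]),[215,120])
cv2.imwrite("pics/c3.png",np.hstack([A,B]))
```

```text
(no output)
```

View pics/c3.png

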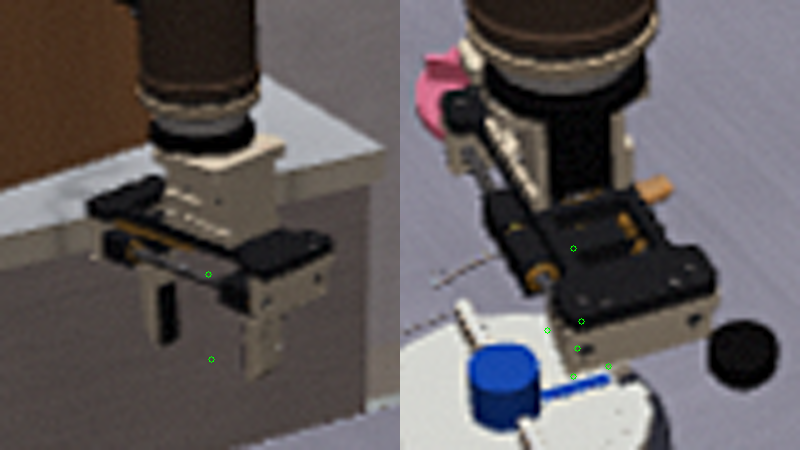

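The wide block is just the gripper body (66 mm above the tip), and the narrow fingers are hidden beneath it at the marked footprint. I descend beside the paddle to about 8 mm above the disc.

Emit:
{"method": "step_arm", "body": {
  "targets": [
    [0,0,0,-0.02,0],
    [0,0,0,-0.02,0],
    [0,0,0,-0.015,0],
    [0,0,0,-0.01,0],
    [0,0,0,-0.005,0]
  ]
}}

```text
time: 2.95
tool_pos: [0.4926, 0.0103, 0.1564]
ee_rot: [0.059, 0.998, -0.0, -0.0]
contact_force: [-0.3, -0.6, -0.3]
gripper_width: 0.0002
```

Run:
```python
import numpy as np
A=np.array([.512,-.045]); rho=.053
def P(f,t): f=np.radians(f); return A+rho*np.array([np.cos(f),np.sin(f)])+t*np.array([-np.sin(f),np.cos(f)])
f=83; p=np.array([.4922,.010])
for g,t in [(83,.0135)]+[(83-10*k,.0135) for k in range(1,18)]:
    q=P(g,t); print(g,np.round(q-p,4),q.round(4)); p=q
```

```text
83 [ 0.0129 -0.0007] [0.5051 0.0093]
73 [0.0095 0.0004] [0.5146 0.0096]
63 [ 0.0094 -0.0013] [0.524  0.0084]
53 [ 0.0091 -0.0029] [0.5331 0.0055]
43 [ 0.0084 -0.0044] [0.5416 0.001 ]
33 [ 0.0075 -0.0058] [ 0.5491 -0.0048]
23 [ 0.0064 -0.0071] [ 0.5555 -0.0119]
13 [ 0.0051 -0.0081] [ 0.5606 -0.0199]
3 [ 0.0036 -0.0088] [ 0.5642 -0.0287]
-7 [ 0.002  -0.0093] [ 0.5663 -0.0381]
-17 [ 0.0004 -0.0095] [ 0.5666 -0.0476]
-27 [-0.0013 -0.0094] [ 0.5654 -0.057 ]
-37 [-0.0029 -0.0091] [ 0.5625 -0.0661]
-47 [-0.0044 -0.0084] [ 0.558  -0.0746]
-57 [-0.0058 -0.0075] [ 0.5522 -0.0821]
-67 [-0.0071 -0.0064] [ 0.5451 -0.0885]
-77 [-0.0081 -0.0051] [ 0.5371 -0.0936]
-87 [-0.0088 -0.0036] [ 0.5283 -0.0972]
```

Emit:
{"method": "step_arm", "body": {
  "targets": [
    [0,0.0065,-0.0003,0,0],
    [0,0.0064,-0.0004,0,0],
    [0,0.0095,0.0004,0,-10],
    [0,0.0094,-0.0013,0,-10]
  ]
}}

```text
time: 3.45
tool_pos: [0.5246, 0.0094, 0.157]
ee_rot: [0.234, 0.972, 0.0, -0.0]
contact_force: [-2.7, 0.5, 0.6]
gripper_width: 0.0005
```

Emit:
{"method": "step_arm", "body": {
  "targets": [
    [0,0.0091,-0.0029,0,-10],
    [0,0.0084,-0.0044,0,-10],
    [0,0,0,0,0]
  ]
}}

```text
time: 3.82
tool_pos: [0.543, 0.0016, 0.1571]
ee_rot: [0.397, 0.918, 0.0, 0.001]
contact_force: [0.3, 0.1, 0.6]
gripper_width: 0.0003
```

Run:
```python
from h import *
im=viewer.capture("scene"); cv2.imwrite("pics/c4raw.png",im)
cv2.imwrite("pics/c4.png",cv2.resize(im[140:260,170:330],(800,600),interpolation=cv2.INTER_CUBIC))
for a,c,p in blobs(im,(105,120,50),(130,255,255),(180,170,300,250)): print(a,c,ray("scene",c,.148))
```

```text
28 [249.   204.25] [[ 0.48480758 -0.01613424]]
```

View pics/c4.png

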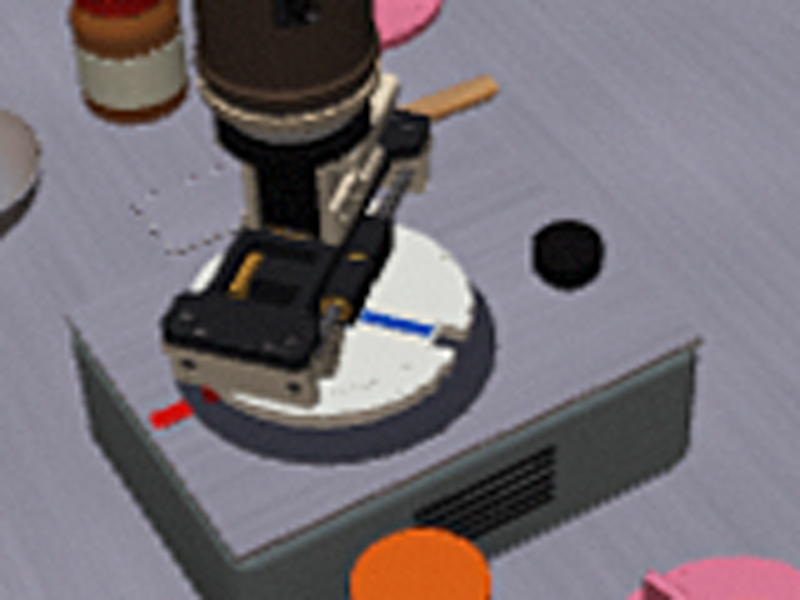

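The disc has turned with the finger (notch now at crop (450,340), yaw ≈ 133°, as modelled). I'll carry on round, stopping about 10° short.

Emit:
{"method": "step_arm", "body": {
  "targets": [
    [0,0.0075,-0.0058,0,-10],
    [0,0.0064,-0.0071,0,-10],
    [0,0.0051,-0.0081,0,-10],
    [0,0.0036,-0.0088,0,-10]
  ]
}}

```text
time: 4.38
tool_pos: [0.5645, -0.0276, 0.1569]
ee_rot: [0.687, 0.727, 0.0, -0.0]
contact_force: [-0.1, 1.4, 0.2]
gripper_width: 0.0004
```

Emit:
{"method": "step_arm", "body": {
  "targets": [
    [0,0.002,-0.0093,0,-10],
    [0,0.0004,-0.0095,0,-10],
    [0,-0.0013,-0.0094,0,-10],
    [0,-0.0029,-0.0091,0,-10]
  ]
}}

```text
time: 4.88
tool_pos: [0.5628, -0.0649, 0.1569]
ee_rot: [0.894, 0.448, 0.0, -0.0]
contact_force: [0.1, 0.7, 0.5]
gripper_width: 0.0008
```

Emit:
{"method": "step_arm", "body": {
  "targets": [
    [0,-0.0044,-0.0084,0,-10],
    [0,-0.0058,-0.0075,0,-10],
    [0,-0.0071,-0.0064,0,-10],
    [0,-0.0081,-0.0051,0,-10],
    [0,0,0,0,0]
  ]
}}

```text
time: 5.5
tool_pos: [0.5369, -0.093, 0.1569]
ee_rot: [0.993, 0.117, -0.0, 0.0]
contact_force: [-0.9, 1.3, -0.8]
gripper_width: 0.0004
```

Run:
```python
from h import *
for n,box in(("scene",(180,170,300,250)),("top",(225,125,305,230))):
    im=viewer.capture(n)
    if n=="scene": cv2.imwrite("pics/c5.png",cv2.resize(im[140:260,170:330],(800,600),interpolation=cv2.INTER_CUBIC))
    for nm,lo,hi,z in(("red",(0,150,60),(8,255,255),.12),("blue",(105,120,50),(130,255,255),.148)):
        for a,c,p in blobs(im,lo,hi,box):
            q=ray(n,c,z)[0]; d=q-[.512,-.045]; print(n,nm,a,c.round(1),q.round(4),np.hypot(*d).round(4),np.degrees(np.arctan2(d[1],d[0])).round(1))
```

```text
scene red 12 [211.8 217.2] [ 0.585  -0.0481] 0.0731 -2.5
scene red 19 [204.  222.3] [ 0.6115 -0.041 ] 0.0996 2.3
scene red 4 [256.5 245. ] [0.5258 0.1008] 0.1465 84.6
scene blue 208 [235.3 199.3] [ 0.5087 -0.053 ] 0.0086 -112.5
top blue 22 [261.2 168.8] [ 0.5043 -0.037 ] 0.0111 134.0
```

View pics/c5.png

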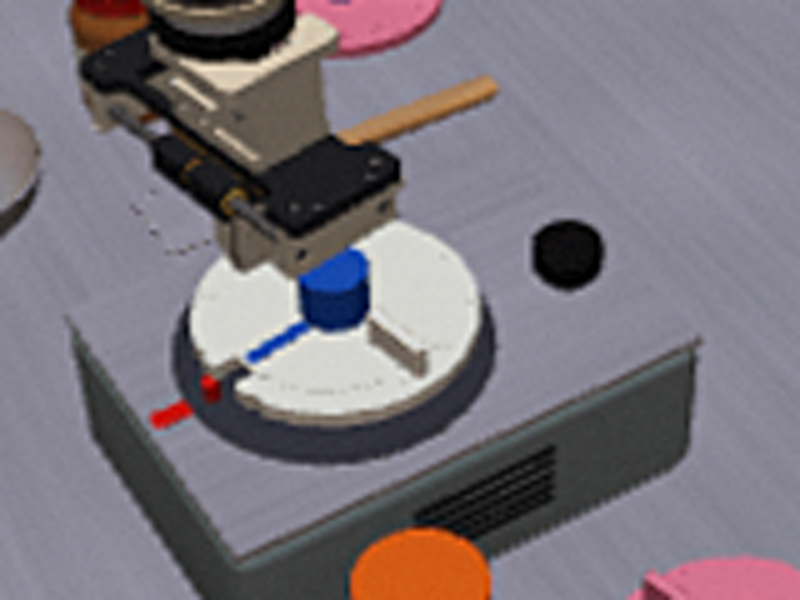

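The notch at crop (235,370) is now close to the red pin at (210,388), still short by roughly 10°. I'll measure the remaining angle.

```bash
cat > ang.py <<'E'
from h import *
im=viewer.capture("scene"); A=np.array([.512,-.045])
m=[p for a,c,p in blobs(im,(105,100,50),(130,255,255),(180,170,300,250)) if a>15]
p=np.vstack(m); g=ray("scene",p,.148); d=np.linalg.norm(g-A,axis=1)
# stripe = blue in front of hub, towards the pin
k=(d>.028)&(g[:,0]>A[0]+.02); g=g[k]; s=g.mean(0)
L=cv2.fitLine(g.astype(np.float32),cv2.DIST_L2,0,.01,.01).ravel()
print("stripe n",k.sum(),"extent",d[k].min().round(4),d[k].max().round(4),s.round(4),"yaw about A",np.degrees(np.arctan2(*(s-A)[::-1])).round(2),"line",np.degrees(np.arctan(L[1]/L[0])).round(1))
for a,c,p in blobs(im,(0,150,60),(8,255,255),(190,200,225,235)):
    for z in(.12,.13,.136):
        q=ray("scene",c,z)[0]; print("red",a,z,q.round(4),np.hypot(*(q-A)).round(4),np.degrees(np.arctan2(*(q-A)[::-1])).round(1))
E
python3 ang.py
```

```text
stripe n 23 extent 0.0287 0.0571 [ 0.5535 -0.0344] yaw about A 14.27 line 13.1
red 13 0.12 [ 0.585  -0.0475] 0.0731 -2.0
red 13 0.13 [ 0.5881 -0.038 ] 0.0765 5.2
red 13 0.136 [ 0.59   -0.0324] 0.079 9.2
red 20 0.12 [ 0.6118 -0.0412] 0.0999 2.2
red 20 0.13 [ 0.6146 -0.0318] 0.1034 7.3
red 20 0.136 [ 0.6162 -0.0262] 0.1059 10.2
```

Emit:
{"method": "step_arm", "body": {
  "targets": [
    [0,-0.0044,-0.002,0,-5],
    [0,-0.0045,-0.0016,0,-5],
    [0,0,0,0,0]
  ]
}}

```text
time: 6.02
tool_pos: [0.5285, -0.0962, 0.1567]
ee_rot: [1.0, 0.03, -0.0, -0.0]
contact_force: [-0.4, -0.0, 0.7]
gripper_width: 0.0003
```

```bash
python3 ang.py
python3 - <<'E'
from h import *
cv2.imwrite("pics/c6.png",cv2.resize(viewer.capture("scene")[175:235,190:270],(800,600),interpolation=cv2.INTER_CUBIC))
E
```

```text
stripe n 23 extent 0.0287 0.057 [ 0.5551 -0.0414] yaw about A 4.79 line 5.2
red 12 0.12 [ 0.585  -0.0488] 0.0731 -3.0
red 12 0.13 [ 0.5881 -0.0394] 0.0763 4.2
red 12 0.136 [ 0.5899 -0.0337] 0.0788 8.3
red 20 0.12 [ 0.6118 -0.0412] 0.0999 2.2
red 20 0.13 [ 0.6146 -0.0318] 0.1034 7.3
red 20 0.136 [ 0.6162 -0.0262] 0.1059 10.2
```

View pics/c6.png

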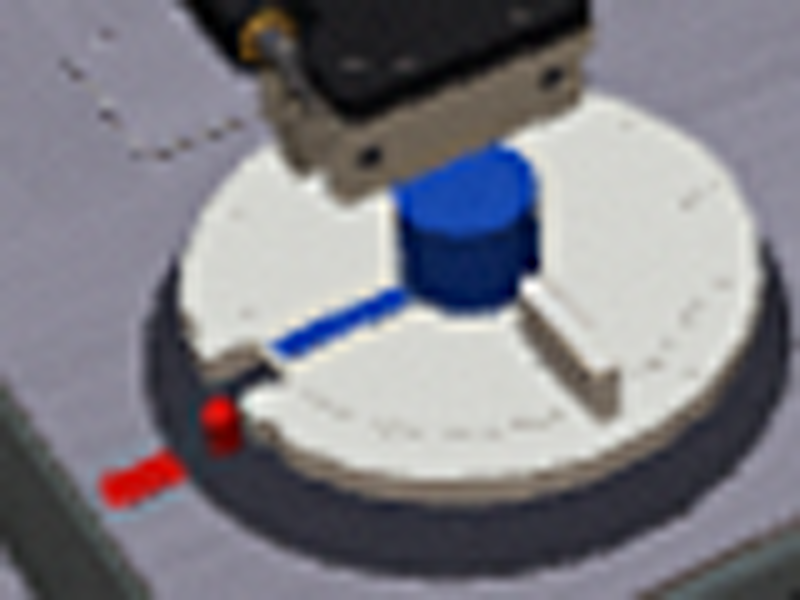

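The notch is almost over the pin. Stripe yaw reads about 5° against about 3° for the pin, so a final −2° nudge.

Emit:
{"method": "step_arm", "body": {
  "targets": [
    [0,-0.0018,-0.0005,0,-2],
    [0,0,0,0,0],
    [0,0,0,0,0]
  ]
}}

```text
time: 6.5
tool_pos: [0.5267, -0.0968, 0.1567]
ee_rot: [1.0, 0.011, 0.0, -0.0]
contact_force: [1.2, 1.0, -1.0]
gripper_width: 0.0003
```

```bash
python3 ang.py
```

```text
stripe n 23 extent 0.0287 0.057 [ 0.5539 -0.0428] yaw about A 2.94 line 1.0
red 15 0.12 [ 0.585  -0.0485] 0.073 -2.8
red 15 0.13 [ 0.5881 -0.0391] 0.0763 4.5
red 15 0.136 [ 0.5899 -0.0334] 0.0788 8.5
red 19 0.12 [ 0.6115 -0.041 ] 0.0996 2.3
red 19 0.13 [ 0.6142 -0.0316] 0.1031 7.5
red 19 0.136 [ 0.6159 -0.026 ] 0.1056 10.4
```

Aligned (2.9° against ~2.9°). I back off, lift, take a look from the top, and go over the hub.

Emit:
{"method": "step_arm", "body": {
  "targets": [
    [0,0.01,0,0,0],
    [0,0,0,0.023,0],
    [0,0,0,0.023,0],
    [0,-0.0124,0.0258,0,0],
    [0,-0.0123,0.0258,0,0]
  ]
}}

```text
time: 7.18
tool_pos: [0.5124, -0.045, 0.203]
ee_rot: [1.0, 0.01, 0.0, 0.0]
contact_force: [-0.3, 1.3, 0.1]
gripper_width: 0.0006
```

Emit:
{"method": "step_arm", "body": {
  "targets": [
    [0,0,0,-0.01,0],
    [0,0,0,-0.006,0],
    [0,0,0,0,0]
  ]
}}

```text
time: 7.55
tool_pos: [0.5119, -0.0464, 0.186]
ee_rot: [1.0, 0.01, -0.001, 0.0]
contact_force: [-0.5, 0.2, -0.2]
gripper_width: 0.0001
```

```bash
python3 ang.py
python3 - <<'E'
from h import *
cv2.imwrite("pics/c7.png",cv2.resize(viewer.capture("scene")[170:245,180:280],(800,600),interpolation=cv2.INTER_CUBIC))
E
```

```text
stripe n 23 extent 0.0287 0.057 [ 0.5539 -0.0428] yaw about A 2.94 line 1.0
red 15 0.12 [ 0.585  -0.0485] 0.073 -2.8
red 15 0.13 [ 0.5881 -0.0391] 0.0763 4.5
red 15 0.136 [ 0.5899 -0.0334] 0.0788 8.5
red 21 0.12 [ 0.6123 -0.0413] 0.1004 2.1
red 21 0.13 [ 0.615 -0.032] 0.1039 7.2
red 21 0.136 [ 0.6167 -0.0263] 0.1064 10.1
```

View pics/c7.png

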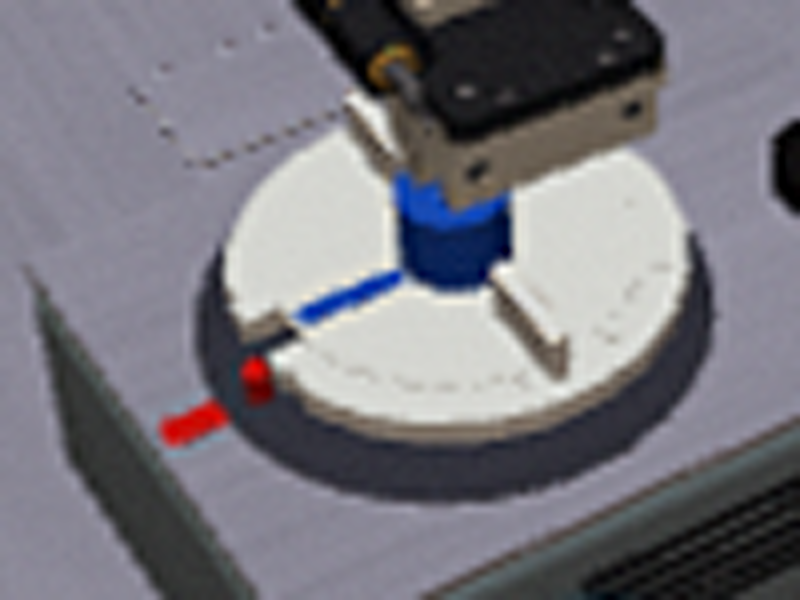

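The notch sits over the pin and the fingertips are over the hub. I press slowly while watching the force.

Emit:
{"method": "step_arm", "body": {
  "targets": [
    [0,0,0.001,-0.005,0],
    [0,0,0,-0.002,0],
    [0,0,0,-0.002,0],
    [0,0,0,-0.002,0]
  ]
}}

```text
time: 8.15
tool_pos: [0.512, -0.0444, 0.1761]
ee_rot: [1.0, 0.011, 0.0, 0.0]
contact_force: [-2.5, -0.7, 5.8]
gripper_width: 0.0005
```

Emit:
{"method": "step_arm", "body": {
  "targets": [
    [0,0,0,-0.002,0],
    [0,0,0,0,0]
  ]
}}

```text
time: 8.4
tool_pos: [0.512, -0.0444, 0.1739]
ee_rot: [1.0, 0.011, 0.0, 0.0]
contact_force: [-1.2, -0.2, 3.3]
gripper_width: 0.0004
```

Emit:
{"method": "step_arm", "body": {
  "targets": [
    [0,0,0,-0.002,0],
    [0,0,0,-0.002,0],
    [0,0,0,0,0]
  ]
}}

```text
time: 8.78
tool_pos: [0.512, -0.0444, 0.1698]
ee_rot: [1.0, 0.011, 0.0, 0.0]
contact_force: [-0.9, 0.4, 3.1]
gripper_width: 0.0003
```

Emit:
{"method": "step_arm", "body": {
  "targets": [
    [0,0,0,-0.002,0],
    [0,0,0,-0.001,0],
    [0,0,0,0,0]
  ]
}}

```text
time: 9.15
tool_pos: [0.512, -0.0444, 0.167]
ee_rot: [1.0, 0.011, 0.0, 0.0]
contact_force: [-1.8, -0.4, 6.5]
gripper_width: 0.0004
```

Emit:
{"method": "step_arm", "body": {
  "targets": [
    [0,0,0,-0.001,0],
    [0,0,0,0,0]
  ]
}}

```text
time: 9.4
tool_pos: [0.5122, -0.0444, 0.1668]
ee_rot: [1.0, 0.011, 0.0, 0.0]
contact_force: [-4.4, 0.6, 15.2]
gripper_width: 0.0006
```

It bottomed out at z ≈ 0.167 (home height), with the force climbing to 15 N. One slight extra press, then lift and clear away.

Emit:
{"method": "step_arm", "body": {
  "targets": [
    [0,0,0,-0.0005,0],
    [0,0,0,0,0]
  ]
}}

```text
time: 9.65
tool_pos: [0.5122, -0.0444, 0.1667]
ee_rot: [1.0, 0.011, 0.001, 0.0]
contact_force: [-6.0, 0.4, 19.5]
gripper_width: 0.0
```

Emit:
{"method": "step_arm", "body": {
  "targets": [
    [0,0,0,0.004,0],
    [0,0,0,0.02,0],
    [0,0,0,0.04,0],
    [0,0,0,0.05,0],
    [0,0,0,0.04,0]
  ]
}}

```text
time: 10.28
tool_pos: [0.5121, -0.0443, 0.321]
ee_rot: [1.0, 0.011, 0.0, 0.0]
contact_force: [0.7, -0.1, -0.3]
gripper_width: 0.0005
```

Emit:
{"method": "step_arm", "body": {
  "targets": [
    [0,-0.03,-0.05,0,0],
    [0,-0.03,-0.05,0,0],
    [0,-0.03,-0.05,0,0],
    [0,-0.03,-0.05,0,0],
    [0,0,-0.05,0,0]
  ]
}}

```text
time: 10.9
tool_pos: [0.3898, -0.2961, 0.3197]
ee_rot: [1.0, 0.01, 0.0, 0.0]
contact_force: [1.7, 0.9, 0.0]
gripper_width: 0.0004
```

Emit:
{"method": "step_arm", "body": {
  "targets": [
    [0,0,0,0,0],
    [0,0,0,0,0]
  ]
}}

```text
time: 11.15
tool_pos: [0.3921, -0.2937, 0.3188]
ee_rot: [1.0, 0.011, -0.0, -0.0]
contact_force: [0.0, 0.3, 0.6]
gripper_width: 0.0004
```

Run:
```python
from h import *
a=viewer.capture("scene"); b=viewer.capture("top")
for n,im in(("scene",a),("top",b)):
  for f,i in (("before",cv2.imread(f"pics/{n}0.png")),("after",im)):
    for nm,lo,hi,z,box in(("orange",(5,180,100),(14,255,255),.11,(200,140,290,300)),("knob",(0,0,0),(180,255,45),.14,(245,200,272,218) if n=="top" else (272,180,296,200))):
        for A,c,p in blobs(i,lo,hi,box,40): print(n,f,nm,A,c.round(1))
o=[cv2.resize(a,(400,300)),cv2.resize(b,(400,300))]; o=np.hstack(o)
o2=np.hstack([cv2.resize(a[170:245,180:280],(400,300),interpolation=cv2.INTER_CUBIC),cv2.resize(b[132:207,214:314],(400,300),interpolation=cv2.INTER_CUBIC)])
cv2.imwrite("pics/c8.png",np.vstack([o,o2]))
```

```text
scene before orange 734 [253.9 263.4]
scene before knob 149 [283.2 190.4]
scene after orange 743 [253.9 263.6]
scene after knob 151 [283.2 190.4]
```

View pics/c8.png

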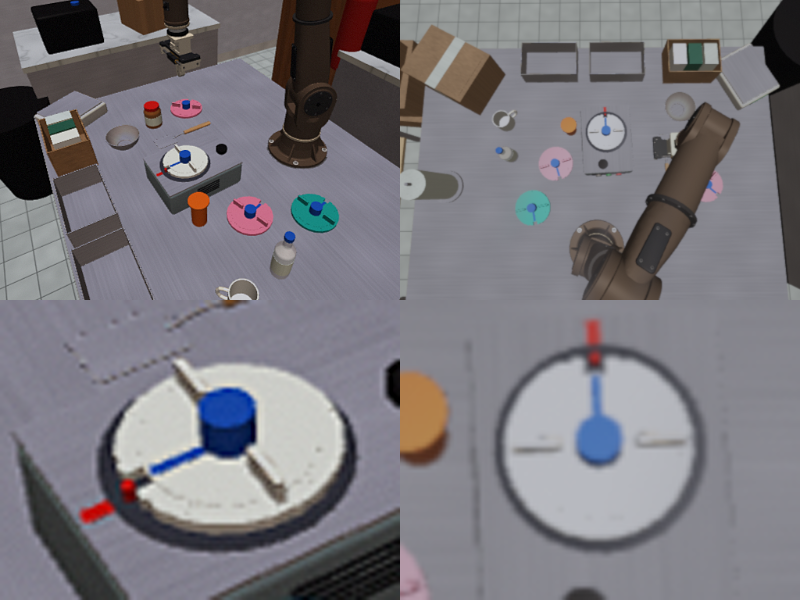

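The disc is level and low, with the red pin in the notch (lower-left panel (128,488)). The stripe lines up with the red stripe, the bystanders haven't moved, and the arm is clear.

```bash
python3 -c "
from bench import r
print(r.job_done())"
```

```text
the job is handed in; nothing more can be done
None
```

The white disc is home on the processor: its notch is over the red pin and the hub is pressed fully down. I handed the job in at about 11 s of robot time.

- **Turning:** With the fingers shut, I pushed paddle_b about 170° clockwise. I stopped short to measure, then nudged the last few degrees. Reported forces while pushing stayed below about 3 N.
- **Pressing:** I pressed the hub straight down at roughly 3–6 N. It bottomed at a tip height of 0.167 m, which is the home height, and I held it there at about 20 N. Then I lifted the arm clear.
- **Last checks:** The final pictures show the disc level, the pin in the notch and the blue stripe in line with the red one. In the scene camera, the orange pusher and the knob are within 0.2 pixel of where they started. I checked the other objects only by eye, and they look unmoved.
- **Disagreements:** The final disc angle read 2.9° from the stripe centre but 1.0° from the line fit. The pin direction came out between 2.1° and 3.3° depending on the camera. These differences are within the notch's ±3° play. The final before/after measurement in the top camera found neither the pusher nor the knob, so their unmoved check comes from the scene camera alone.

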